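# Close the packed gift box and flip the bench sign over to the green check mark

### The job

The gift box is packed: push its lid fully shut, then flip the hinged flap of the amber bench sign right over and flat down, so that the whole sign shows green with the check mark. Do it all by pushing with the fingertips: do not lift or shove the box or the sign about, and leave the ribbon spool, scissors and marker pen alone.

Things in the scene. Friction and masses are not known exactly. Their poses are not given: they have to be found in the camera images.
- gift_box: open brown kraft gift box of gingerbread, 236 (x) x 145 (y) x 58 mm (z) when shut, loose on the bench, about 0.5 kg. Origin: centre of its underside; x along its long side, y across, z up. The lid is hinged along the long edge at y = -72 mm, 57 mm above the bench, and stands open above that edge.
- gift_box_lid (a joint): angle of the box lid, rad: 0 = shut, 1.57 = upright, 1.85 = fully open, leaning a little outward (away from the box, to the box's -y). The hinge is a little stiff and damped: the lid stays, or sinks only slowly, when left part way, so it has to be pushed all the way down.
- lid_edge (a point): middle of the free long edge of the lid, on its outer (top) face, 139 mm from the hinge line. Its frame turns with the lid and equals the box's frame when the lid is shut. The lid is a 228 mm long panel with a solid frame 21 mm wide round a window; its 44 mm deep rims point to the inside.
- flip_sign: free-standing flip sign, 2.4 kg: dark steel foot plate 170 x 140 x 12 mm carrying a board 124 mm wide and 176 mm long up its slope, 6 mm thick, that leans back 30 degrees from vertical and faces the sign's -x. Origin: centre line, at bench height, straight below the hinge; x points to the back of the sign, y along the hinge, z up. The board's top edge is 198 mm, its bottom edge 46 mm above the bench; the board's upper half is green, its lower half amber.
- flap_hinge (a point): middle of the flap's hinge line, which runs along the sign's y across the middle of the board, 122 mm above the bench, 3 mm in front of the board's face; its axes are those of the sign
- flap (a joint): angle of the flap, rad: 0 = flat against the upper half of the board (amber face showing), 0.52 = upright, 2.09 = level, pointing to the front, 3.14 = flipped right over, flat on the lower half (green face showing). A light friction hinge (about 0.05 N m): the flap stays where it is left.
- flap_tab (a point): middle of the outer edge of the flap's finger tab, 118 mm from the hinge line. The flap is a plate 120 mm wide, 4 mm thick and 88 mm long, with a tab 56 mm wide that sticks out 30 mm past the edge of the board, so that a fingertip can get behind it. At joint 0 the tab points up and back and its edge is 224 mm above the bench, 59 mm behind the hinge line. The point's z points from the hinge to the tab edge, its -x out of the amber face.
- ribbon_spool: spool of red ribbon with a loose tail, 104 x 132 x 32 mm, origin on the bench under it; a bystander
- scissors: scissors with red handles, 87 x 199 x 9 mm, origin on the bench under them; a bystander
- marker: black and white marker pen, 135 mm long, 16 mm thick, origin under its middle, lying near the front between box and sign (another pen far back by the wall plays no part); a bystander
Things that resemble listed ones, but are neither listed nor needed, are in the scene too. There is more than one size of the flip_sign; the job needs the largest.

How it is judged (in metres and radians):
On the way, in this order (a step that is already met when the one before it is completed fails the run):
1. the lid of the gift box is pushed shut (value of joint gift_box_lid below 0.06 rad), for 0.2 s.
2. the flap is flipped right over, flat on the lower half of the board (value of joint flap above 3.04 rad), for 0.2 s.
At the end, for the whole second after the job is handed in: The box lid is shut (within 0.08 rad) and the flap lies flipped over on the lower half of the board (within 0.12 rad), with box and sign standing still and flat on the bench (value of joint gift_box_lid below 0.08 rad and value of joint flap above 3.02 rad and linear speed of each of gift_box, flip_sign below 0.02 m/s and height (world z) of gift_box below 0.01 m and angle between flip_sign's own z axis and vertical below 0.05 rad); the robot touches nothing.
It fails at once if the gift box is lifted, or shoved more than 5 cm (height (world z) of gift_box above 0.02 m or distance of gift_box from where it was at the start of the episode above 0.05 m).
It fails at once if the sign is lifted or tipped, or shoved more than 3 cm (height (world z) of flip_sign above 0.015 m or angle between flip_sign's own z axis and vertical above 0.15 rad or distance of flip_sign from where it was at the start of the episode above 0.03 m).
It fails at once if the ribbon spool, the scissors or the marker is moved more than 2 cm (distance of any of ribbon_spool, scissors, marker from where it was at the start of the episode above 0.02 m).
It also fails if it takes over 51 s, if anything falls off the work surface, if the arm or the gripper's body presses on something with over 40 N, if the wrist force passes 120 N, or if a joint passes its speed limit or range.

### The arm

A 6-joint arm with a two-finger parallel gripper is mounted at the origin on a cart in front of the work surface, level with it; the furniture and walls round the work are solid. World frame = base frame: x ahead of the robot, y to its left, z up, the work surface at z = 0. Lengths are in mm, angles in rad, forces in N, time in s.
With the tool pointing down it reaches from about 275 to 1000 mm from the base axis. Payload 8.4 kg.
Tool frame: the origin (TCP) lies at the very end of the fingers, on their centre line; the grasp point (between the pads) lies behind it (r.grip_point_offset is the x of the grasp point in the tool frame, in mm); x points along the fingers, z is the direction in which the jaws open and shut, and the axes are right-handed (so a half turn about x gives the same grasp; the last joint's range is limited). The gripper opens to 85 mm and grips with 20 to 120 N. Pads are 22 mm wide; open, the fingers measure 114 mm over their backs; the gripper's body (76 mm by 85 mm) begins 54 mm behind the grasp point. The pads swing forward as they close: fully open they stand 13 mm farther back than shut.
Start: joints at [-1.127, 0.353, 1.633, -0, 1.155, -0.002], TCP at [269.486, -563.919, 231.281] pointing down, gripper open.
Joint ranges: [-2.63, 2.63], [-0.92, 2.1], [0.06, 2.66], [-1.3, 4.44], [0, 2.69], [-3.02, 3.02]. Speed limits (rad/s): [2.22, 2.22, 2.79, 3.14, 3.14, 3.14].

### API

Orientations are given as [roll, pitch, yaw] about the fixed x, y, z axes, in that order (R = Rz(yaw) Ry(pitch) Rx(roll)).
In Python, from rig import r, vision, order gives the robot as it stands. The module is installed in compiled form; this text tells all that it offers.
- The arm moves only by the tool step_arm, never from a script. Its argument "rows" is a list of rows, each a list of 7 numbers: the shift along the world's x, y, z in mm, then the turn, a rotation vector about the world's x, y, z in rad, then the finger opening in mm, from 0 to 85.4. A call has exactly 8 rows; each row is the pose to reach, as a shift and turn from the pose measured when the call began; what a row does not reach only later rows make up. A row lasts 1/8 s, in which the tool goes at most 62.5 mm and 10.7 degrees, less where a joint would pass 70% of its speed; a pose out of reach is approached as far as the arm can. A call with a gripper value outside its range is refused whole. The fingers move at their own pace and stop on an object; "force" is the grip in N (left out, the last holds). Time passes only in rows, so rows that repeat a pose let the fingers close, or fill a call up. It gives the time, the measured TCP pose, the force and the opening at its end, in the units of the state.
- r.sense(): the state, without advancing time (a new reading comes with each control period).
- vision.grab_frame(name): name is "side" or "top"; returns (picture, depth): 400x640x3 uint8, red, green, blue; 400x640 float32, mm along the optical axis (not along the pixel's ray), 0 where there is no reading.
- vision.camera_info(name): a dict with "K" (3x3 intrinsics, pixels), "origin" and "attitude" of the camera in the world. Camera axes: x right, y down, z forward; pixel columns grow to the right and rows downward; lengths in mm; the calibration is good to about 2 mm. A picture is of the moment at which its call begins. camera_info takes no time and is no camera call.
- order.sign_off(): hands the job in, once; it reports no verdict.
The state is a dict: "clock": time; "qpos": joint angles; "qvel": joint speeds; "joint_efforts": joint torques, N m; "eef_pos": TCP position; "tcp_rot": TCP orientation; "contact_force": force on the tool from outside, world axes, zero at the start; "wrist_torque": the same for the moment, N m; "opening": opening from 0.0 (shut) to 1.0 (fully open).
Only numpy, scipy, OpenCV 4.12 (cv2) and the standard library are available. Lean on these libraries where they do the work, as an engineer would, in place of code of your own. Each camera call takes 0.05 s, during which the arm holds its last target.

## Working session

There is one attempt and no reset: what is moved stays moved. The work goes in short steps, Python scripts to look and compute and a tool call to move; the robot and the scene stay as the last step left them, time stands still between calls to the robot, and variables do not carry over. Pictures are saved under pics/ and viewed, and the job is handed in when it is done.

Besides the shell and the picture viewer there is one more tool, called after ">>>" as name(argument=value, ...) on one line, values as JSON. step_arm: Moves the arm, as the interface text tells. Its arguments: {"type":"object","properties":{"rows":{"type":"array"},"force":{"type":"number"}},"required":["rows"]}

```bash
mkdir -p pics; cat > h.py <<'E'
import numpy as np,cv2
from rig import r,vision,order
def look(n,tag):
    im,d=vision.grab_frame(n)
    np.savez(f'pics/{tag}.npz',im=im,d=d)
    cv2.imwrite(f'pics/{tag}.png',im[:,:,::-1]); return im,d
E
python3 - <<'E'
from h import *
for n in('side','top'):
    look(n,n+'0'); print(vision.camera_info(n))
s=r.sense(); print(s, r.grip_point_offset)
E
```

```text
{'K': array([[446.66841256,   0.        , 318.46564483],
       [  0.        , 446.66841256, 203.72262642],
       [  0.        ,   0.        ,   1.        ]]), 'origin': array([ 75.2935628 , 855.83973206, 656.05057752]), 'attitude': array([-2.02240092, -0.00639716, -2.67228821])}
{'K': array([[451.10906023,   0.        , 323.29861612],
       [  0.        , 451.10906023, 196.59900813],
       [  0.        ,   0.        ,   1.        ]]), 'origin': array([ 473.9640495 , -104.45532667, 1359.16736109]), 'attitude': array([-3.08067055e+00,  2.11582056e-03, -1.56296030e+00])}
{'clock': 0.1, 'qpos': array([-1.12742494e+00,  3.53593738e-01,  1.63406465e+00, -3.65353267e-05,
        1.15518860e+00, -2.37733258e-03]), 'qvel': array([-0.000689  , -0.00228807, -0.0019466 ,  0.00041614,  0.00065381,
       -0.00025023]), 'joint_efforts': array([ 5.33695857e-04, -6.06357837e+01, -3.42822182e+01, -5.85810108e-05,
        4.03127895e-03,  1.48646228e-05]), 'eef_pos': array([ 269.27756465, -563.54281285,  230.62538671]), 'tcp_rot': array([-3.11734325,  1.56954155,  2.04080922]), 'contact_force': array([-0.04390635,  0.0648318 ,  0.0805515 ]), 'wrist_torque': array([-0.02502147,  0.04064454, -0.01567787]), 'opening': 0.9968238393506357} -18.700000000000003
```

View pics/side0.png

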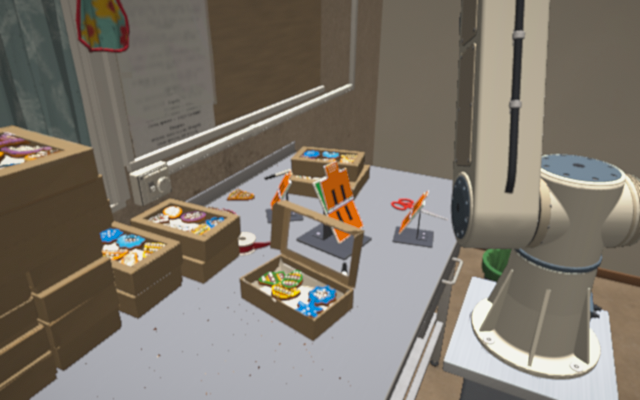

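View pics/top0.png

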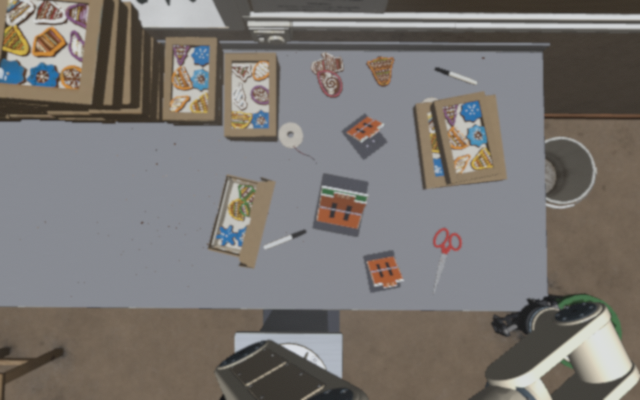

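```bash
python3 - <<'E'
from h import *
a=cv2.imread('pics/top0.png');b=cv2.imread('pics/side0.png')
A=cv2.resize(a[160:285,195:405],None,fx=3.8,fy=3.8,interpolation=cv2.INTER_CUBIC);cv2.imwrite('pics/c1.png',A)
B=cv2.resize(b[150:345,230:450],None,fx=3,fy=3,interpolation=cv2.INTER_CUBIC);cv2.imwrite('pics/c2.png',B)
E
```

```text
(no output)
```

View pics/c1.png

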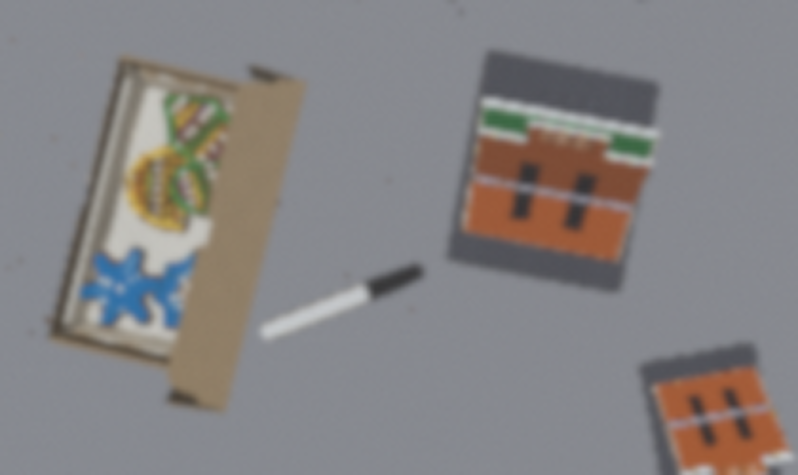

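View pics/c2.png

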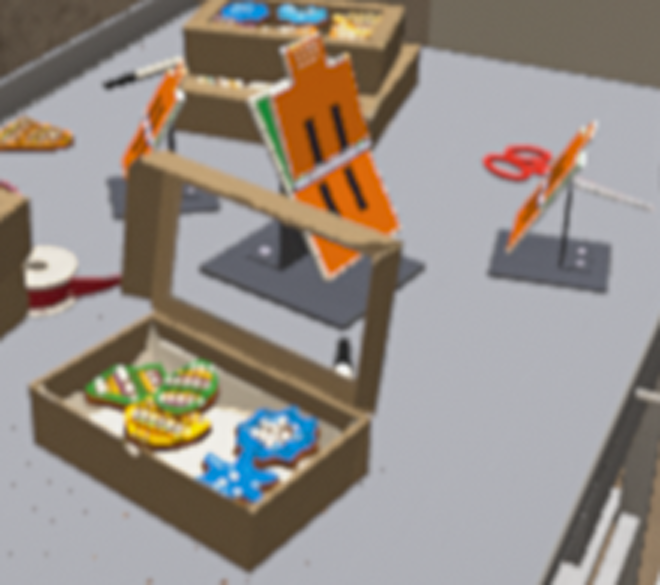

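```bash
cat >> h.py <<'E'
from scipy.spatial.transform import Rotation as Ro
CI={n:vision.camera_info(n) for n in('side','top')}
def cloud(n,d):
    c=CI[n];K=c['K'];v,u=np.mgrid[0:400,0:640]
    P=np.stack([(u-K[0,2])/K[0,0]*d,(v-K[1,2])/K[1,1]*d,d],-1)
    return P@Ro.from_euler('xyz',c['attitude']).as_matrix().T+c['origin']
def ray(n,u,v,z):
    c=CI[n];K=c['K'];q=Ro.from_euler('xyz',c['attitude']).as_matrix()@np.array([(u-K[0,2])/K[0,0],(v-K[1,2])/K[1,1],1.]);o=c['origin']
    return o+q*(z-o[2])/q[2]
E
python3 - <<'E'
from h import *
t=np.load('pics/top0.npz');s=np.load('pics/side0.npz')
T=cloud('top',t['d']);S=cloud('side',s['d'])
print('bench z top',np.median(T[200:280,50:150,2]),'side',np.median(S[300:350,150:200,2]))
# sign foot plate by color dark
hsv=cv2.cvtColor(t['im'],cv2.COLOR_RGB2HSV)
for nm,(u0,u1,v0,v1) in dict(A=(305,378,165,245),B=(338,392,108,160),C=(358,412,245,298)).items():
    z=T[v0:v1,u0:u1,2]; g=t['im'][v0:v1,u0:u1].astype(int)
    m=((g.max(-1)<110)&(g.max(-1)-g.min(-1)<25)|(z>12)).astype(np.uint8)
    m=cv2.morphologyEx(m,cv2.MORPH_OPEN,np.ones((3,3)))
    c=max(cv2.findContours(m,0,1)[0],key=cv2.contourArea)
    pl=((g.max(-1)<110)&(g.max(-1)-g.min(-1)<25)).astype(np.uint8)
    b=cv2.boxPoints(cv2.minAreaRect(np.argwhere(pl)[:,::-1].astype(np.float32)))+[u0,v0]
    q=np.array([ray('top',*p,12) for p in b]);print(nm,b.round(1).tolist(),q.round(0).tolist(),np.linalg.norm(np.diff(q,axis=0),axis=1),'zmax',z.max())
# box & lid
z=T[170:275,200:285,2]
for lo,hi in((40,75),(150,230)):
    m=(z>lo)&(z<hi)
    pts=T[170:275,200:285][m][:,:2].astype(np.float32)
    R=cv2.minAreaRect(pts);print(lo,hi,m.sum(),R,cv2.boxPoints(R).round(0).tolist(),np.percentile(z[m],[5,50,95,100]))
E
```

```text
bench z top -0.6516898327306535 side 0.8658698210099374
A [[304.6, 231.9], [316.1, 171.7], [367.8, 181.6], [356.3, 241.8]] [[450.0, -46.0, 12.0], [631.0, -79.0, 12.0], [602.0, -234.0, 12.0], [422.0, -200.0, 12.0]] [183.36767818 157.80706559 183.08131287] zmax 1359.1673610851005
B [[341.1, 131.1], [364.3, 112.8], [386.9, 141.4], [363.7, 159.7]] [[755.0, -153.0, 12.0], [811.0, -223.0, 12.0], [724.0, -291.0, 12.0], [668.0, -222.0, 12.0]] [ 89.81945301 110.42633113  89.45752885] zmax 1359.1673610851005
C [[363.0, 255.6], [392.6, 249.9], [399.5, 286.3], [369.9, 292.0]] [[382.0, -220.0, 12.0], [399.0, -308.0, 12.0], [292.0, -328.0, 12.0], [275.0, -241.0, 12.0]] [ 89.65111907 108.7285327   89.21233001] zmax 1359.1673610851005
40 75 474 ((498.6585388183594, 161.97503662109375), (92.97178649902344, 225.04010009765625), 76.96562957763672) [[379.0, 142.0], [598.0, 91.0], [619.0, 182.0], [400.0, 233.0]] [40.33066191 46.07527455 57.20095536 62.29264127]
150 230 1527 ((477.213623046875, 70.40065002441406), (45.505985260009766, 235.95721435546875), 77.23661804199219) [[357.0, 74.0], [587.0, 22.0], [597.0, 67.0], [367.0, 119.0]] [192.43183068 199.38762483 206.32266999 211.68704342]
```

```bash
python3 - <<'E'
from h import *
t=np.load('pics/top0.npz');s=np.load('pics/side0.npz')
T=cloud('top',t['d']);S=cloud('side',s['d'])
# plate yaw from corners via bench-height band
for nm,P,im in(('top',T,t['im']),('side',S,s['im'])):
    sel=(P[...,0]>410)&(P[...,0]<650)&(P[...,1]>-250)&(P[...,1]<-30)&(P[...,2]>30)&(P[...,2]<260)
    q=P[sel];c=im[sel].astype(int)
    org=(c[:,0]>c[:,2]+60)&(c[:,0]>120); gr=(c[:,1]>c[:,0]+25)
    print(nm,sel.sum(),org.sum(),gr.sum())
    for lab,m in(('org',org),('gr',gr)):
        if m.sum()<10: continue
        X=q[m]
        R=cv2.minAreaRect(X[:,:2].astype(np.float32));print(lab,R,'z',np.percentile(X[:,2],[0,5,50,95,100]).round(0))
        yaw=np.deg2rad(-10.4);ex=np.array([np.cos(yaw),np.sin(yaw)]);ey=np.array([-ex[1],ex[0]])
        d=X[:,:2]-[526,-140];a=d@ex;b=d@ey
        for z0 in range(40,240,15):
            k=(abs(X[:,2]-z0)<7.5)
            if k.sum()>4: 
                print(z0,k.sum(),'sx',np.percentile(a[k],[10,50,90]).round(0),'sy',np.percentile(b[k],[3,97]).round(0), 'slope',np.polyfit(b[k],a[k],1)[0].round(3))
E
```

```text
top 1614 733 79
org ((509.5785827636719, -146.76873779296875), (115.75007629394531, 70.74667358398438), 79.16854095458984) z [ 43.  51.  96. 200. 222.]
40 14 sx [-50. -50. -48.] sy [-60.  31.] slope 0.003
55 113 sx [-49. -46. -42.] sy [-64.  45.] slope 0.0
70 117 sx [-41. -37. -34.] sy [-63.  45.] slope 0.011
85 102 sx [-33. -28. -24.] sy [-65.  44.] slope 0.007
100 86 sx [-24. -20. -17.] sy [-66.  46.] slope 0.008
145 43 sx [-7. -5. -3.] sy [-62.  44.] slope 0.0
160 54 sx [-3. -0.  2.] sy [-62.  43.] slope -0.001
175 69 sx [3. 5. 7.] sy [-63.  41.] slope -0.001
190 85 sx [ 8. 10. 12.] sy [-58.  42.] slope -0.001
205 40 sx [13. 15. 17.] sy [-32.  12.] slope 0.011
220 5 sx [18. 20. 20.] sy [-32.  12.] slope 0.008
gr ((551.7736206054688, -155.1313934326172), (112.30049896240234, 9.306503295898438), 79.35382080078125) z [173. 175. 183. 190. 194.]
175 35 sx [24. 26. 27.] sy [-65.  45.] slope 0.002
190 44 sx [28. 30. 32.] sy [-66.  45.] slope 0.006
side 2057 1422 80
org ((512.6778564453125, -147.47927856445312), (124.18122100830078, 82.99247741699219), 78.67317199707031) z [ 45.  56. 149.
[... 382 characters left out ...]
ope 0.002
145 121 sx [-9. -6. -4.] sy [-64.  48.] slope 0.0
160 129 sx [-4. -1.  2.] sy [-65.  49.] slope 0.001
175 147 sx [2. 4. 6.] sy [-63.  46.] slope 0.005
190 170 sx [ 6. 10. 12.] sy [-65.  46.] slope 0.003
205 115 sx [12. 14. 17.] sy [-62.  41.] slope -0.006
220 76 sx [17. 20. 22.] sy [-35.  15.] slope 0.02
235 45 sx [22. 24. 26.] sy [-31.  16.] slope -0.024
gr ((550.7210083007812, -98.15518188476562), (15.250187873840332, 37.940948486328125), 59.356319427490234) z [127. 141. 172. 191. 195.]
145 10 sx [2. 5. 8.] sy [44. 51.] slope -0.478
160 20 sx [ 9. 15. 18.] sy [38. 49.] slope -0.368
175 21 sx [20. 24. 26.] sy [36. 48.] slope -0.036
190 25 sx [26. 30. 33.] sy [33. 48.] slope -0.131
```

```bash
python3 - <<'E'
from h import *
t=np.load('pics/top0.npz');s=np.load('pics/side0.npz')
T=cloud('top',t['d']);S=cloud('side',s['d'])
for nm,P,im in(('top',T,t['im']),('side',S,s['im'])):
    sel=(P[...,0]>350)&(P[...,0]<630)&(P[...,1]>10)&(P[...,1]<250)&(P[...,2]>8)&(P[...,2]<260)
    q=P[sel];yaw=np.deg2rad(-13);ex=np.array([np.cos(yaw),np.sin(yaw)]);ey=np.array([-ex[1],ex[0]])
    d=q[:,:2]-[490,130];a=d@ex;b=d@ey
    print(nm)
    for z0 in range(12,225,12):
        k=abs(q[:,2]-z0)<6
        if k.sum()>5: print(z0,k.sum(),'bx',np.percentile(a[k],[1,99]).round(0),'by',np.percentile(b[k],[1,10,50,90,99]).round(0))
E
```

```text
top
12 595 bx [-107.  109.] by [-126.  -98.   35.   64.   67.]
24 339 bx [-107.  109.] by [-58.   4.  54.  69.  77.]
36 1155 bx [-107.  103.] by [-11.  -2.  30.  73.  78.]
48 261 bx [-111.  113.] by [-13.  -7.  37.  78.  79.]
60 95 bx [-111.  113.] by [-12.  -1.  61.  78.  79.]
144 7 bx [-116.  117.] by [-54. -54. -46. -38. -37.]
168 9 bx [-117.  118.] by [-62. -58. -50. -41. -39.]
180 9 bx [-115.  118.] by [-73. -69. -59. -49. -47.]
192 562 bx [-116.  117.] by [-83. -81. -74. -63. -47.]
204 939 bx [-105.  108.] by [-80. -70. -55. -43. -40.]
side
12 738 bx [-113.  104.] by [-50. -33.  30.  80.  81.]
24 769 bx [-113.  110.] by [-50. -44.  41.  80.  81.]
36 2356 bx [-112.  110.] by [-53. -47.  17.  79.  81.]
48 1200 bx [-113.  111.] by [-54. -52.   1.  80.  81.]
60 799 bx [-113.  113.] by [-61. -59. -52.  79.  81.]
72 371 bx [-115.  117.] by [-64. -62. -60. -57. -44.]
84 155 bx [-117.  119.] by [-65. -63. -59. -37. -28.]
96 129 bx [-118.  119.] by [-66. -64. -52. -32. -28.]
108 120 bx [-118.  120.] by [-68. -66. -54. -33. -28.]
120 128 bx [-118.  120.] by [-72. -69. -55. -35. -30.]
132 131 bx [-118.  119.] by [-73. -71. -58. -37. -32.]
144 130 bx [-118.  119.] by [-74. -72. -59. -38. -34.]
156 137 bx [-118.  120.] by [-77. -74. -61. -40. -36.]
168 135 bx [-118.  120.] by [-80. -77. -64. -42. -38.]
180 278 bx [-118.  119.] by [-81. -79. -77. -48. -39.]
192 186 bx [-118.  119.] by [-84. -81. -75. -46. -40.]
204 455 bx [-108.  108.] by [-75. -71. -55. -41. -38.]
```

```bash
cat > h2.py <<'E'
from h import *
def goal(yawdeg):
    e=np.array([np.cos(np.deg2rad(yawdeg)),np.sin(np.deg2rad(yawdeg)),0])
    s=r.sense();R0=Ro.from_euler('xyz',s['tcp_rot']).as_matrix();out=[]
    for sg in(1,-1):
        z=sg*e;x=np.array([0,0,-1.]);R=np.stack([x,np.cross(z,x),z],1)
        out.append(Ro.from_matrix(R@R0.T).as_rotvec())
    return out
def box(by,z,bx=0): 
    y=np.deg2rad(-13);return np.array([490+bx*np.cos(y)-by*np.sin(y),130+bx*np.sin(y)+by*np.cos(y),z])
def sign(sx,z,sy=0): # relative to hinge
    y=np.deg2rad(-10.5);return np.array([513.9+sx*np.cos(y)-sy*np.sin(y),-147.9+sx*np.sin(y)+sy*np.cos(y),z])
E
python3 - <<'E'
from h2 import *
print(goal(-13)); s=r.sense();print(box(-116,300)-s['eef_pos'])
E
```

```text
[array([-7.87278189e-04, -1.03193901e-03,  8.98139915e-01]), array([-1.24220003e-03,  9.47688753e-04, -2.24345226e+00])]
[194.62811305 580.51588534  69.37461329]
```

>>> step_arm(rows=[[0,0,40,0,0,0,0],[0,30,70,0,0,0.1,0],[10,85,70,0,0,0.2,0],[25,145,70,0,0,0.3,0],[45,205,70,0,0,0.4,0],[65,265,70,0,0,0.5,0],[90,325,70,0,0,0.6,0],[115,380,70,0,0,0.7,0]], force=60)

```text
clock: 1.1
eef_pos: [383.7, -183.4, 300.7]
tcp_rot: [3.1, 1.57, 2.678]
contact_force: [1.9, 0.5, 0.1]
opening: -0.0
```

```bash
python3 - <<'E'
from h2 import *
s=r.sense();print(s['clock'],s['eef_pos'],s['opening'],goal(-13)[0],box(-116,172)-s['eef_pos'])
E
```

```text
1.1 [ 383.68520987 -183.37744283  300.65656256] -0.00013874831928163543 [-0.00030317 -0.00079072  0.19539047] [  80.22046783  200.35051531 -128.65656256]
```

>>> step_arm(rows=[[20,50,0,0,0,0.1,0],[40,100,0,0,0,0.195,0],[60,150,0,0,0,0.195,0],[80,200,0,0,0,0.195,0],[80,200,-40,0,0,0.195,0],[80,200,-85,0,0,0.195,0],[80,200,-128,0,0,0.195,0],[80,200,-128,0,0,0.195,0]])

```text
clock: 2.1
eef_pos: [461.1, 16.6, 170.2]
tcp_rot: [-2.916, 1.563, 3.14]
contact_force: [0.3, 0.3, -0.1]
opening: -0.002
```

```bash
python3 - <<'E'
from h2 import *
im,d=look('side','side1')
cv2.imwrite('pics/c3.png',cv2.resize(im[130:345,200:470,::-1],None,fx=2.7,fy=2.7))
s=r.sense();print(s['clock'],s['eef_pos'],s['contact_force'])
h=-63
for th in (1.5708,1.4,1.2,1.0,.8,.6,.4,.2,.1,0):
    print(th,(box(h+127*np.cos(th)-11,57+127*np.sin(th))-s['eef_pos']).round(0))
E
```

```text
2.15 [462.8078402   16.60009895 172.21062689] [ 0.59024757 -0.65211085  1.22387615]
1.5708 [11. 41. 12.]
1.4 [15. 62. 10.]
1.2 [21. 86.  3.]
1.0 [ 26. 108.  -8.]
0.8 [ 30. 128. -24.]
0.6 [ 34. 143. -44.]
0.4 [ 37. 155. -66.]
0.2 [ 39. 163. -90.]
0.1 [  39.  164. -103.]
0 [  39.  165. -115.]
```

View pics/c3.png

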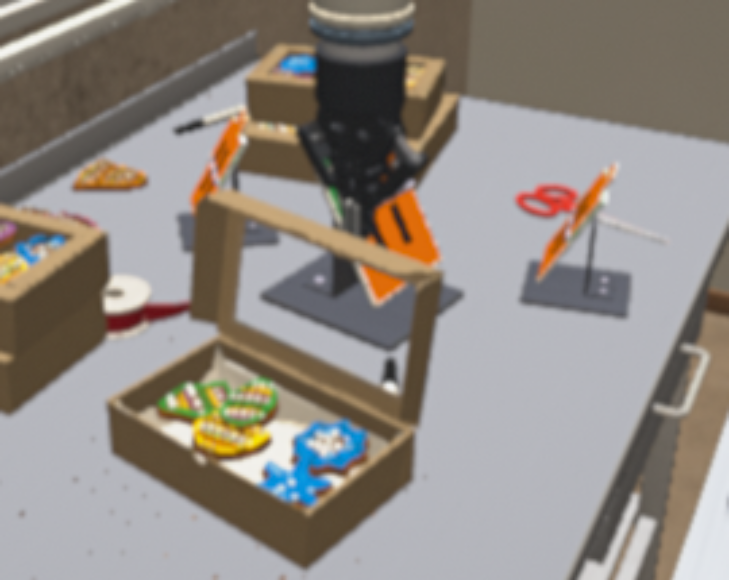

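>>> step_arm(rows=[[3,11,2,0,0,0,0],[6,22,6,0,0,0,0],[8,32,9,0,0,0,0],[11,41,12,0,0,0,0],[13,52,11,0,0,0,0],[15,62,10,0,0,0,0],[18,74,7,0,0,0,0],[21,86,3,0,0,0,0]])

```text
clock: 3.15
eef_pos: [483.9, 103.4, 174.8]
tcp_rot: [-2.943, 1.567, 3.113]
contact_force: [-0.5, -1.1, 0.4]
opening: -0.0
```

```bash
python3 - <<'E'
from h2 import *
im,d=look('side','side2')
cv2.imwrite('pics/c4.png',cv2.resize(im[130:345,200:470,::-1],None,fx=2.7,fy=2.7))
s=r.sense();print(s['clock'],s['eef_pos'],s['contact_force'])
h=-63
for th in (1.2,1.1,1.0,.9,.8,.7,.6,.5,.4,.3,.2,.1,0):
    print(th,(box(h+127*np.cos(th)-11,57+127*np.sin(th))-s['eef_pos']).round(0))
E
```

```text
3.2 [484.15090791 104.44293218 174.38285118] [ 1.0760838   1.04806059 -0.71702845]
1.2 [-0. -2.  1.]
1.1 [ 2. 10. -4.]
1.0 [  5.  20. -11.]
0.9 [  7.  30. -18.]
0.8 [  9.  40. -26.]
0.7 [ 11.  48. -36.]
0.6 [ 13.  56. -46.]
0.5 [ 14.  62. -56.]
0.4 [ 16.  67. -68.]
0.3 [ 16.  72. -80.]
0.2 [ 17.  75. -92.]
0.1 [  18.   77. -105.]
0 [  18.   77. -117.]
```

View pics/c4.png

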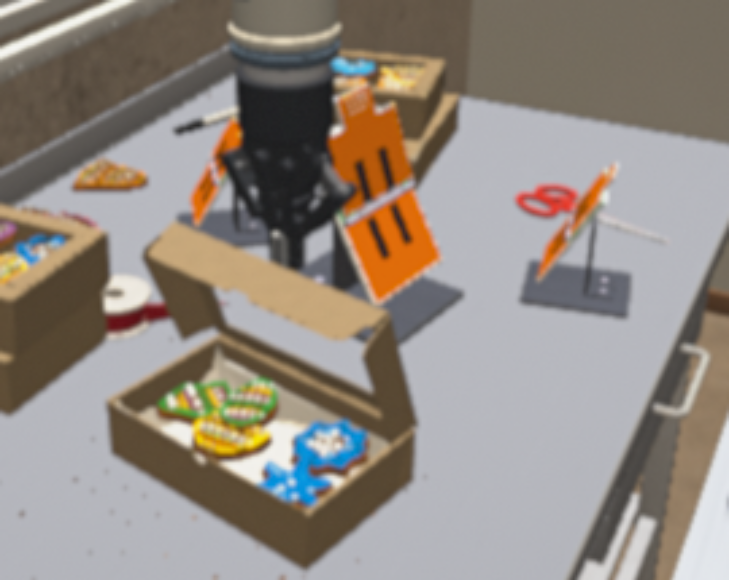

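The lid (crop px 270,275) is swinging over as planned; the box has not shifted. I continue along the arc.

>>> step_arm(rows=[[2,10,-4,0,0,0,0],[5,20,-11,0,0,0,0],[7,30,-18,0,0,0,0],[9,40,-26,0,0,0,0],[11,48,-36,0,0,0,0],[13,56,-46,0,0,0,0],[14,62,-56,0,0,0,0],[16,67,-68,0,0,0,0]])

```text
clock: 4.2
eef_pos: [500.2, 171.8, 105.7]
tcp_rot: [-3.075, 1.567, 2.981]
contact_force: [-0.4, -0.5, 0.3]
opening: -0.003
```

```bash
python3 - <<'E'
from h2 import *
im,d=look('side','side3')
cv2.imwrite('pics/c5.png',cv2.resize(im[130:345,200:470,::-1],None,fx=2.7,fy=2.7))
s=r.sense();print(s['clock'],s['eef_pos'],s['contact_force'])
h=-63
for th in (.4,.3,.2,.1,0):
    print(th,(box(h+127*np.cos(th)-11,57+127*np.sin(th))-s['eef_pos']).round(0))
E
```

```text
4.25 [499.70655099 171.88666762 104.29063455] [-0.27667162 -0.27616492 -1.42901201]
0.4 [-0. -0.  2.]
0.3 [  1.   4. -10.]
0.2 [  2.   7. -22.]
0.1 [  2.   9. -35.]
0 [  2.  10. -47.]
```

View pics/c5.png

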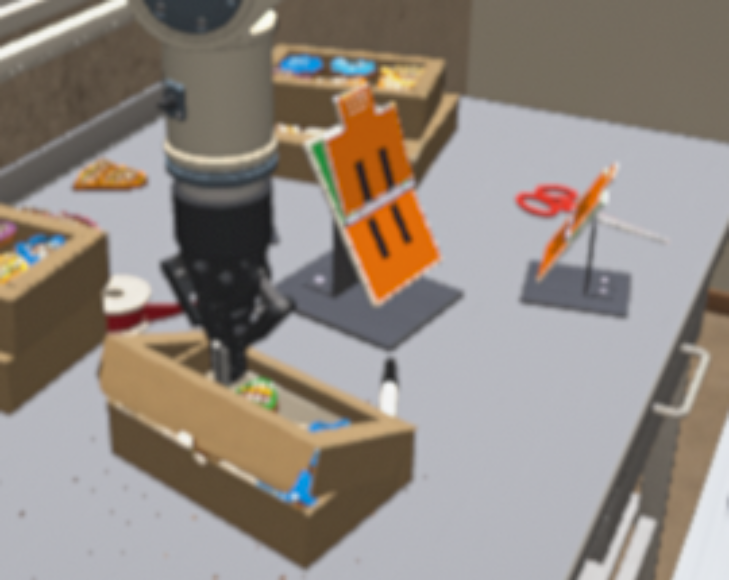

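```bash
python3 - <<'E'
from h2 import *
t=look('top','top3')
s=np.load('pics/side3.npz')
for nm,P in(('side',cloud('side',s['d'])),('top',cloud('top',t[1]))):
    q=P.reshape(-1,3);y=np.deg2rad(-13);d=q[:,:2]-[490,130];a=d@[np.cos(y),np.sin(y)];b=d@[-np.sin(y),np.cos(y)]
    for rng in((-110,-96),(96,110),(30,60)):
        k=(a>rng[0])&(a<rng[1]);print(nm,rng)
        print([(b0,np.percentile(q[k&(abs(b-b0)<4),2],80).round(0)) for b0 in range(-64,84,8) if (k&(abs(b-b0)<4)).sum()>2])
cv2.imwrite('pics/c6.png',cv2.resize(t[0][160:285,195:405,::-1],None,fx=3.8,fy=3.8,interpolation=cv2.INTER_CUBIC))
E
```

```text
side (-110, -96)
[(-64, np.float64(2.0)), (-56, np.float64(61.0)), (-48, np.float64(65.0)), (-40, np.float64(67.0)), (-32, np.float64(72.0)), (-24, np.float64(75.0)), (-16, np.float64(517.0)), (-8, np.float64(626.0)), (0, np.float64(624.0)), (8, np.float64(617.0)), (16, np.float64(92.0)), (24, np.float64(95.0)), (32, np.float64(99.0)), (40, np.float64(515.0)), (48, np.float64(567.0)), (56, np.float64(557.0)), (64, np.float64(113.0)), (72, np.float64(113.0)), (80, np.float64(95.0))]
side (96, 110)
[(-40, np.float64(50.0)), (-32, np.float64(53.0)), (-24, np.float64(66.0)), (-16, np.float64(77.0)), (-8, np.float64(82.0)), (0, np.float64(84.0)), (8, np.float64(88.0)), (16, np.float64(92.0)), (24, np.float64(96.0)), (32, np.float64(99.0)), (40, np.float64(103.0)), (48, np.float64(105.0)), (56, np.float64(109.0)), (64, np.float64(113.0)), (72, np.float64(114.0)), (80, np.float64(94.0))]
side (30, 60)
[(-56, np.float64(60.0)), (-48, np.float64(58.0)), (-40, np.float64(67.0)), (-32, np.float64(48.0)), (-24, np.float64(47.0)), (-16, np.float64(47.0)), (-8, np.float64(50.0)), (40, np.float64(1
[... 769 characters left out ...]
np.float64(84.0)), (16, np.float64(90.0)), (24, np.float64(93.0)), (32, np.float64(96.0)), (40, np.float64(99.0)), (48, np.float64(104.0)), (56, np.float64(106.0)), (64, np.float64(110.0)), (72, np.float64(111.0)), (80, np.float64(99.0))]
top (30, 60)
[(-64, np.float64(1.0)), (-56, np.float64(58.0)), (-48, np.float64(64.0)), (-40, np.float64(66.0)), (-32, np.float64(45.0)), (-24, np.float64(45.0)), (-16, np.float64(470.0)), (-8, np.float64(492.0)), (0, np.float64(498.0)), (8, np.float64(498.0)), (16, np.float64(488.0)), (24, np.float64(484.0)), (32, np.float64(480.0)), (40, np.float64(477.0)), (48, np.float64(477.0)), (56, np.float64(472.0)), (64, np.float64(468.0)), (72, np.float64(466.0))]
```

View pics/c6.png

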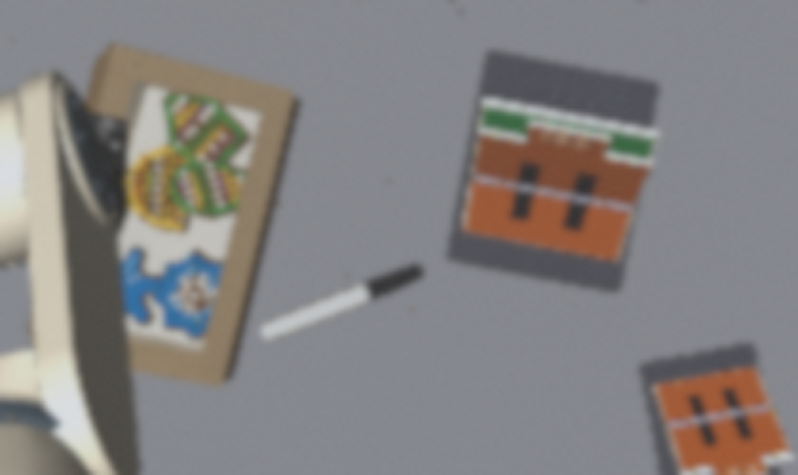

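>>> step_arm(rows=[[0,0,15,0,0,0,0],[0,0,27,0,0,0,0],[3,13,27,0,0,0,0],[3,14,12,0,0,0,0],[4,15,-2,0,0,0,0],[4,17,-16,0,0,0,0],[4,18,-28,0,0,0,0],[4,19,-39,0,0,0,0]])

```text
clock: 5.3
eef_pos: [503.2, 190.5, 64.7]
tcp_rot: [-2.877, 1.564, -3.104]
contact_force: [1.0, 0.2, -0.7]
opening: 0.003
```

```bash
python3 - <<'E'
from h2 import *
im,d=look('side','side4')
cv2.imwrite('pics/c7.png',cv2.resize(im[130:345,200:470,::-1],None,fx=2.7,fy=2.7))
s=r.sense();print(s['clock'],s['eef_pos'],s['contact_force'])
E
```

```text
5.35 [502.63846258 190.30273254  63.73904346] [-0.51007463 -1.05916051 -0.70489324]
```

View pics/c7.png

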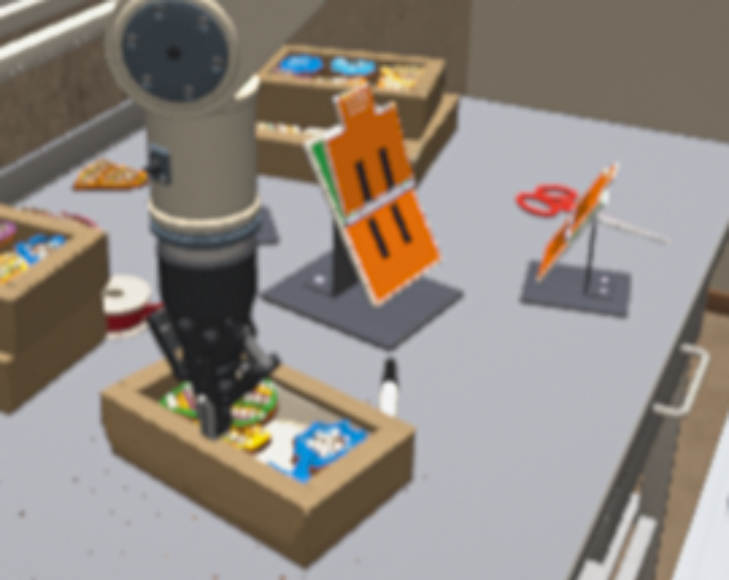

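>>> step_arm(rows=[[0,1,-2,0,0,0,0],[0,1,-4,0,0,0,0],[0,1,-6,0,0,0,0],[0,1,-7,0,0,0,0],[0,1,-8,0,0,0,0],[0,1,-9,0,0,0,0],[0,1,-9,0,0,0,0],[0,1,-9,0,0,0,0]])

```text
clock: 6.35
eef_pos: [503.2, 191.4, 58.0]
tcp_rot: [-2.888, 1.564, -3.115]
contact_force: [-11.6, -4.7, 37.5]
opening: 0.0
```

```bash
python3 - <<'E'
from h2 import *
im,d=look('side','side5')
cv2.imwrite('pics/c8.png',cv2.resize(im[130:345,200:470,::-1],None,fx=2.7,fy=2.7))
s=r.sense();print(s['clock'],s['eef_pos'],s['contact_force'])
P=cloud('side',d);q=P.reshape(-1,3);y=np.deg2rad(-13);d=q[:,:2]-[490,130];a=d@[np.cos(y),np.sin(y)];b=d@[-np.sin(y),np.cos(y)]
for rng in((-116,-96),(94,112),(25,70)):
        k=(a>rng[0])&(a<rng[1])&(q[:,2]<100);print(rng)
        print([(b0,np.percentile(q[k&(abs(b-b0)<4),2],80).round(0)) for b0 in range(-64,84,8) if (k&(abs(b-b0)<4)).sum()>2])
E
```

```text
6.4 [503.21127547 191.43866991  57.97644444] [-10.68261524  -5.17782012  37.98058159]
(-116, -96)
[(-64, np.float64(2.0)), (-56, np.float64(59.0)), (-48, np.float64(60.0)), (-40, np.float64(59.0)), (-32, np.float64(59.0)), (-24, np.float64(60.0)), (-16, np.float64(60.0)), (-8, np.float64(60.0)), (0, np.float64(60.0)), (8, np.float64(59.0)), (16, np.float64(59.0)), (24, np.float64(60.0)), (32, np.float64(59.0)), (40, np.float64(60.0)), (48, np.float64(60.0)), (56, np.float64(60.0)), (64, np.float64(60.0)), (72, np.float64(60.0)), (80, np.float64(55.0))]
(94, 112)
[(0, np.float64(59.0)), (8, np.float64(42.0)), (16, np.float64(49.0)), (24, np.float64(59.0)), (32, np.float64(60.0)), (40, np.float64(60.0)), (48, np.float64(60.0)), (56, np.float64(60.0)), (64, np.float64(60.0)), (72, np.float64(60.0)), (80, np.float64(58.0))]
(25, 70)
[(-56, np.float64(60.0)), (-48, np.float64(48.0)), (-40, np.float64(46.0)), (-32, np.float64(46.0)), (-24, np.float64(47.0)), (-16, np.float64(47.0)), (0, np.float64(45.0)), (8, np.float64(43.0)), (24, np.float64(40.0)), (32, np.float64(40.0)), (40, np.float64(38.0)), (64, np.float64(60.0)), (72, np.float64(60.0)), (80, np.float64(59.0))]
```

View pics/c8.png

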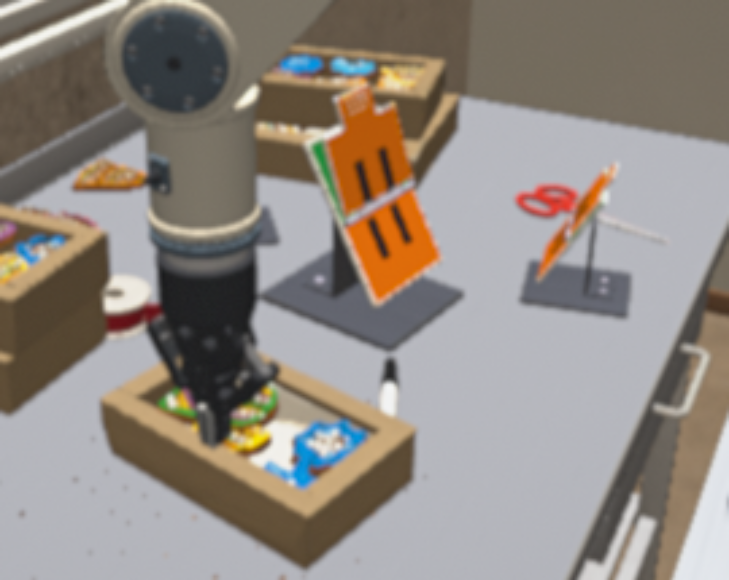

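```bash
python3 - <<'E'
from h2 import *
s=r.sense();print(s['qpos'],goal(79.5),sign(62,300)-s['eef_pos'])
E
```

```text
[0.35935589 0.45456438 1.9445201  0.00319446 0.74880923 0.58391952] [array([ 0.00551537, -0.00500248,  1.61444064]), array([-0.00494317, -0.00544997, -1.52713934])] [  71.6505288  -350.63727249  242.02355556]
```

>>> step_arm(rows=[[0,0,30,0,0,0,0],[0,0,85,0,0,-0.1,0],[0,-10,145,0,0,-0.27,0],[5,-40,205,0,0,-0.44,0],[15,-85,242,0,0,-0.61,0],[25,-135,242,0,0,-0.78,0],[35,-185,242,0,0,-0.95,0],[50,-235,242,0,0,-1.12,0]])

```text
clock: 7.4
eef_pos: [553.3, -45.2, 300.7]
tcp_rot: [-3.088, 1.565, 1.843]
contact_force: [1.0, 0.8, 0.2]
opening: 0.002
```

```bash
python3 - <<'E'
from h2 import *
s=r.sense();print(s['clock'],s['eef_pos'],s['contact_force'],goal(79.5),sign(62,300)-s['eef_pos'])
E
```

```text
7.4 [553.27177393 -45.16779465 300.71341157] [1.02061991 0.76484561 0.19408588] [array([ 6.13542638e-04, -8.59372145e-03,  2.74003334e+00]), array([-0.00618818, -0.0004418 , -0.40154642])] [  21.59003034 -114.03080793   -0.71341157]
```

>>> step_arm(rows=[[8,-35,0,0,0,-0.15,0],[15,-75,0,0,0,-0.3,0],[22,-114,0,0,0,-0.4,0],[22,-114,0,0,0,-0.4,0],[22,-114,-30,0,0,-0.4,0],[22,-114,-60,0,0,-0.4,0],[22,-114,-82,0,0,-0.4,0],[22,-114,-82,0,0,-0.4,0]])

```text
clock: 8.4
eef_pos: [574.1, -158.1, 217.3]
tcp_rot: [-2.65, 1.563, 1.882]
contact_force: [0.3, 0.2, 0.4]
opening: 0.003
```

```bash
python3 - <<'E'
from h2 import *
im,d=look('side','side6');im2,_=look('top','top6')
A=cv2.resize(im[130:330,230:450,::-1],None,fx=2.7,fy=2.7);cv2.imwrite('pics/c9.png',A)
s=r.sense();print(s['clock'],s['eef_pos'],s['contact_force'],goal(79.5)[1])
q=cloud('side',np.load('pics/side6.npz')['d']).reshape(-1,3);y=np.deg2rad(-13);d=q[:,:2]-[490,130];a=d@[np.cos(y),np.sin(y)];b=d@[-np.sin(y),np.cos(y)]
k=(a>-110)&(a<110)&(q[:,2]<100)
print([(b0,np.percentile(q[k&(abs(b-b0)<4),2],80).round(0)) for b0 in range(-56,84,16)])
for ph in np.arange(.2,2.15,.15):
    g=.5236-ph;n=np.array([np.cos(g),-np.sin(g)]) # green normal (sx,z)
    p=103*np.array([np.sin(g),np.cos(g)])+2*n
    print(round(ph,2),(sign(p[0]+11,122+p[1])-s['eef_pos']).round(0))
E
```

```text
8.5 [ 575.5703437  -158.71994351  219.55014333] [ 0.98427936 -0.73470371  0.25327019] [-0.00603268  0.00141808 -0.0025095 ]
[(-56, np.float64(60.0)), (-40, np.float64(60.0)), (-24, np.float64(55.0)), (-8, np.float64(47.0)), (8, np.float64(43.0)), (24, np.float64(44.0)), (40, np.float64(59.0)), (56, np.float64(61.0)), (72, np.float64(60.0))]
0.2 [-17.   3.  -1.]
0.35 [-31.   5.   4.]
0.5 [-46.   8.   5.]
0.65 [-62.  11.   5.]
0.8 [-77.  14.   2.]
0.95 [-91.  16.  -3.]
1.1 [-104.   19.  -10.]
1.25 [-117.   21.  -19.]
1.4 [-127.   23.  -30.]
1.55 [-136.   25.  -42.]
1.7 [-144.   26.  -56.]
1.85 [-149.   27.  -71.]
2.0 [-151.   27.  -86.]
```

View pics/c9.png

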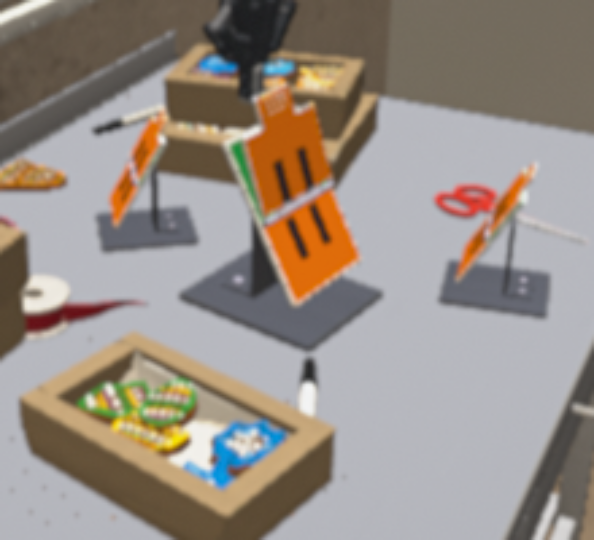

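View pics/top6.png

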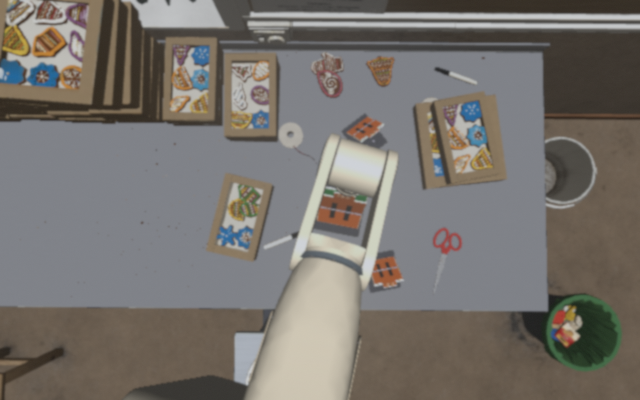

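>>> step_arm(rows=[[-9,2,0,0,0,0,0],[-17,3,0,0,0,0,0],[-31,5,4,0,0,0,0],[-46,8,5,0,0,0,0],[-62,11,5,0,0,0,0],[-77,14,2,0,0,0,0],[-91,16,-3,0,0,0,0],[-104,19,-10,0,0,0,0]])

```text
clock: 9.5
eef_pos: [470.6, -139.6, 209.1]
tcp_rot: [3.093, 1.565, 1.341]
contact_force: [-0.4, -0.0, 1.0]
opening: 0.002
```

```bash
python3 - <<'E'
from h2 import *
im,d=look('side','side7')
A=cv2.resize(im[130:330,230:450,::-1],None,fx=2.7,fy=2.7);cv2.imwrite('pics/c10.png',A)
s=r.sense();print(s['clock'],s['eef_pos'],s['contact_force'],goal(79.5)[1])
for ph in np.arange(1.1,2.15,.15):
    g=.5236-ph;n=np.array([np.cos(g),-np.sin(g)])
    p=103*np.array([np.sin(g),np.cos(g)])+2*n
    print(round(ph,2),(sign(p[0]+11,122+p[1])-s['eef_pos']).round(0))
E
```

```text
9.55 [ 468.41914428 -138.97803883  207.90416877] [-2.03869569 -0.28606954 -0.55367108] [-0.00689924 -0.00164345 -0.00236054]
1.1 [ 3. -1.  2.]
1.25 [-9.  1. -8.]
1.4 [-20.   3. -18.]
1.55 [-29.   5. -31.]
1.7 [-36.   6. -44.]
1.85 [-41.   7. -59.]
2.0 [-44.   8. -74.]
```

View pics/c10.png

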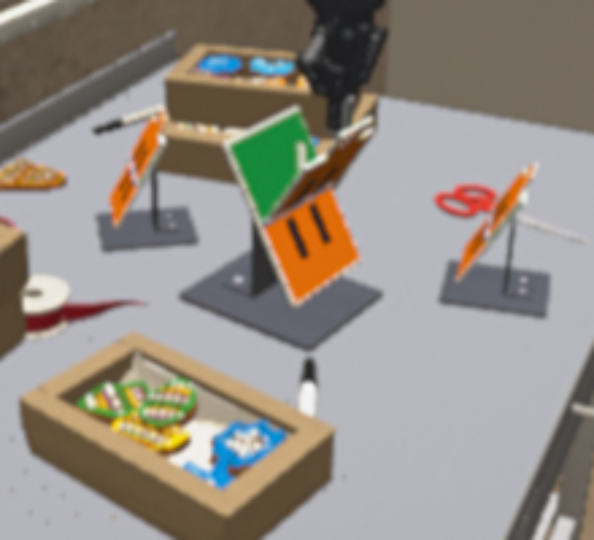

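>>> step_arm(rows=[[-9,1,-8,0,0,0,0],[-20,3,-18,0,0,0,0],[-29,5,-31,0,0,0,0],[-36,6,-44,0,0,0,0],[-41,7,-56,0,0,0,0],[-45,8,-67,0,0,0,0],[-50,9,-76,0,0,0,0],[-53,9,-83,0,0,0,0]])

```text
clock: 10.55
eef_pos: [415.1, -129.9, 124.3]
tcp_rot: [-2.689, 1.564, 1.843]
contact_force: [1.3, 1.0, 0.9]
opening: 0.001
```

```bash
python3 - <<'E'
from h2 import *
im,d=look('side','side8')
A=cv2.resize(im[130:330,230:450,::-1],None,fx=2.7,fy=2.7);cv2.imwrite('pics/c11.png',A)
s=r.sense();print(s['clock'],s['eef_pos'],s['contact_force'])
for ph in np.arange(2.1,3.2,.13):
    g=.5236-ph;n=np.array([np.cos(g),-np.sin(g)])
    p=95*np.array([np.sin(g),np.cos(g)])+2*n
    print(round(ph,2),(sign(p[0]-11,122+p[1])-s['eef_pos']).round(0))
E
```

```text
10.6 [ 414.39491993 -129.7463913   123.69519071] [-0.51460888  0.42490811 -0.43391834]
2.1 [-5.  1. -0.]
2.23 [ -4.   1. -13.]
2.36 [ -2.   1. -25.]
2.49 [  2.  -0. -36.]
2.62 [  7.  -1. -48.]
2.75 [ 13.  -2. -58.]
2.88 [ 21.  -4. -67.]
3.01 [ 30.  -5. -76.]
3.14 [ 40.  -7. -83.]
```

View pics/c11.png

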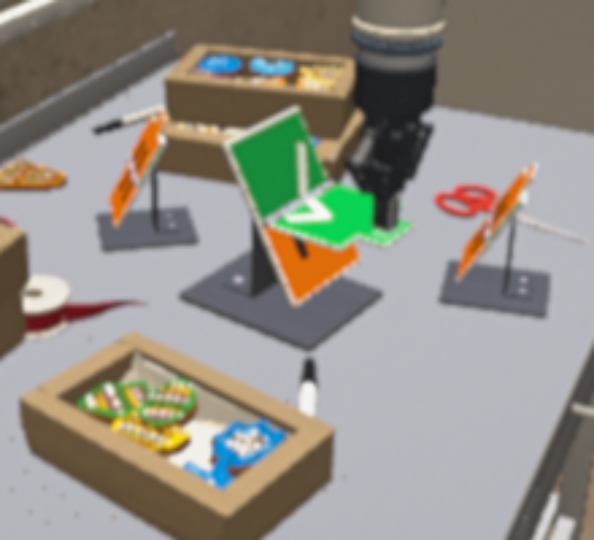

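>>> step_arm(rows=[[-4,1,-8,0,0,0,0],[-3,1,-19,0,0,0,0],[-1,1,-30,0,0,0,0],[3,0,-40,0,0,0,0],[7,-1,-49,0,0,0,0],[13,-2,-58,0,0,0,0],[21,-4,-67,0,0,0,0],[28,-5,-74,0,0,0,0]])

```text
clock: 11.6
eef_pos: [443.1, -134.9, 49.1]
tcp_rot: [-2.567, 1.563, 1.965]
contact_force: [-0.3, -0.3, 0.6]
opening: 0.001
```

```bash
python3 - <<'E'
from h2 import *
im,d=look('side','side9')
A=cv2.resize(im[130:330,230:450,::-1],None,fx=2.7,fy=2.7);cv2.imwrite('pics/c12.png',A)
s=r.sense();print(s['clock'],s['eef_pos'],s['contact_force'])
for ph,rr in((3.0,95),(3.14,95),(3.14,90),(3.14,80)):
    g=.5236-ph;n=np.array([np.cos(g),-np.sin(g)])
    p=rr*np.array([np.sin(g),np.cos(g)])+2*n
    print(round(ph,2),(sign(p[0]-11,122+p[1])-s['eef_pos']).round(0))
E
```

```text
11.65 [ 443.72681874 -135.00390312   48.64879586] [ 0.31658772  0.52305228 -0.02746175]
3.0 [ 0.  0. -0.]
3.14 [11. -2. -8.]
3.14 [13. -2. -4.]
3.14 [18. -3.  5.]
```

View pics/c12.png

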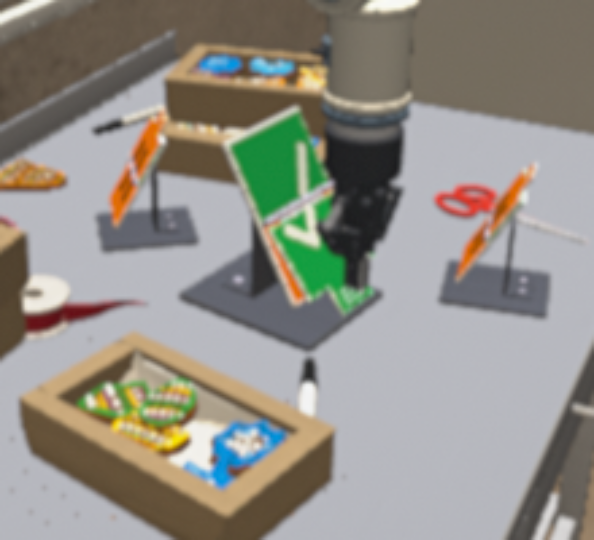

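>>> step_arm(rows=[[3,-1,-2,0,0,0,0],[6,-1,-3,0,0,0,0],[9,-2,-5,0,0,0,0],[11,-2,-6,0,0,0,0],[12,-2,-7,0,0,0,0],[13,-2,-7,0,0,0,0],[13,-2,-7,0,0,0,0],[13,-2,-7,0,0,0,0]])

```text
clock: 12.65
eef_pos: [456.4, -136.9, 41.6]
tcp_rot: [-2.549, 1.563, 1.982]
contact_force: [-2.5, -0.3, -1.1]
opening: -0.001
```

```bash
cat > prof.py <<'E'
from h2 import *
import sys
tag=sys.argv[1]
im,d=look('side',tag)
A=cv2.resize(im[130:330,230:450,::-1],None,fx=2.7,fy=2.7);cv2.imwrite(f'pics/{tag}c.png',A)
s=r.sense();print(s['clock'],s['eef_pos'],s['contact_force'])
P=cloud('side',d).reshape(-1,3);c=im.reshape(-1,3).astype(int)
y=np.deg2rad(-10.5);D=P[:,:2]-[513.9,-147.9];a=D@[np.cos(y),np.sin(y)];b=D@[-np.sin(y),np.cos(y)]
g=(c[:,1]>c[:,0]+25)&(abs(b)<70)&(abs(a)<90)
for z0 in range(25,200,10):
    k=g&(abs(P[:,2]-z0)<5)
    if k.sum()>4: print(z0,k.sum(),np.median(a[k]).round(1))
for lo,hi in((25,105),(135,192)):
    k=g&(P[:,2]>lo)&(P[:,2]<hi)
    if k.sum()>20: print(lo,'tilt deg',np.rad2deg(np.arctan(np.polyfit(P[k,2],a[k],1)[0])))
E
python3 prof.py side10
```

```text
12.7 [ 456.42041921 -136.94247267   41.62074217] [-2.52187815 -0.72527026  0.66224308]
25 39 -59.0
35 35 -54.1
45 34 -48.2
55 67 -42.8
65 68 -36.8
75 59 -32.3
85 51 -25.8
95 40 -20.7
105 37 -13.8
115 50 -8.8
125 51 5.5
135 91 9.6
145 99 15.4
155 104 21.3
165 117 26.6
175 133 32.7
185 124 38.1
195 50 41.6
25 tilt deg 27.43780805643081
135 tilt deg 27.569906873351822
```

View pics/side10c.png

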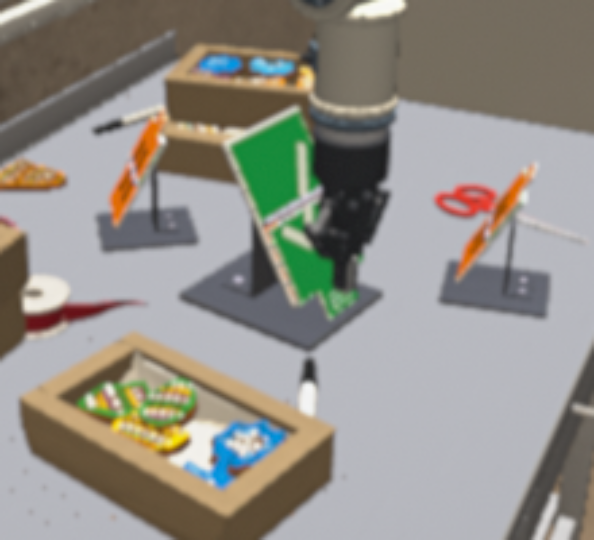

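>>> step_arm(rows=[[1,0,0,0,0,0,0],[2,0,-1,0,0,0,0],[3,0,-1,0,0,0,0],[3,0,-1,0,0,0,0],[3,0,-1,0,0,0,0],[3,0,-1,0,0,0,0],[3,0,-1,0,0,0,0],[3,0,-1,0,0,0,0]])

```text
clock: 13.7
eef_pos: [457.0, -136.9, 40.9]
tcp_rot: [-2.189, 1.56, 2.343]
contact_force: [-13.1, -2.9, 16.9]
opening: -0.003
```

```bash
python3 prof.py side11
```

```text
13.75 [ 456.98276888 -136.85829798   40.94100295] [-11.99052332  -3.05987949  17.34519761]
25 37 -59.0
35 37 -55.2
45 29 -48.4
55 65 -42.8
65 74 -36.7
75 58 -31.5
85 52 -25.8
95 38 -20.0
105 37 -12.7
115 50 -9.1
125 48 5.9
135 91 9.5
145 100 15.6
155 103 21.0
165 106 26.9
175 134 32.6
185 131 38.5
195 50 41.6
25 tilt deg 28.197713181889238
135 tilt deg 28.398202124220525
```

Solid resistance (about 20 N) with both halves parallel and no shift, so the flap is seated. I retreat straight forward, away from the sign, then up.

>>> step_arm(rows=[[-10,2,0,0,0,0,0],[-30,5,0,0,0,0,0],[-50,9,0,0,0,0,0],[-60,11,25,0,0,0,0],[-60,11,70,0,0,0,0],[-60,11,120,0,0,0,0],[-60,11,180,0,0,0,0],[-60,11,220,0,0,0,0]])

```text
clock: 14.75
eef_pos: [397.8, -126.0, 263.9]
tcp_rot: [-2.468, 1.563, 2.064]
contact_force: [0.3, 0.6, -0.7]
opening: 0.005
```

```bash
python3 prof.py side12; python3 - <<'E'
from h2 import *
q=cloud('side',np.load('pics/side12.npz')['d']).reshape(-1,3);y=np.deg2rad(-13);d=q[:,:2]-[490,130];a=d@[np.cos(y),np.sin(y)];b=d@[-np.sin(y),np.cos(y)]
k=(a>-116)&(a<-96)&(q[:,2]<100)
print([(b0,np.percentile(q[k&(abs(b-b0)<4),2],80).round(0)) for b0 in range(-56,84,16)])
look('top','top12')
E
```

```text
14.8 [ 399.87849939 -126.61630086  268.02982858] [ 2.64246257 -1.00196068  4.98785069]
25 35 -59.6
35 53 -55.1
45 65 -48.2
55 111 -43.0
65 125 -37.1
75 113 -31.6
85 110 -25.9
95 95 -20.6
105 87 -14.0
115 74 -9.3
125 59 5.4
135 109 9.9
145 111 15.5
155 116 21.5
165 109 27.5
175 120 32.7
185 131 38.3
195 45 42.1
25 tilt deg 29.886076858743763
135 tilt deg 29.86597231337674
[(-56, np.float64(58.0)), (-40, np.float64(59.0)), (-24, np.float64(60.0)), (-8, np.float64(60.0)), (8, np.float64(60.0)), (24, np.float64(60.0)), (40, np.float64(59.0)), (56, np.float64(60.0)), (72, np.float64(60.0))]
```

View pics/side12c.png

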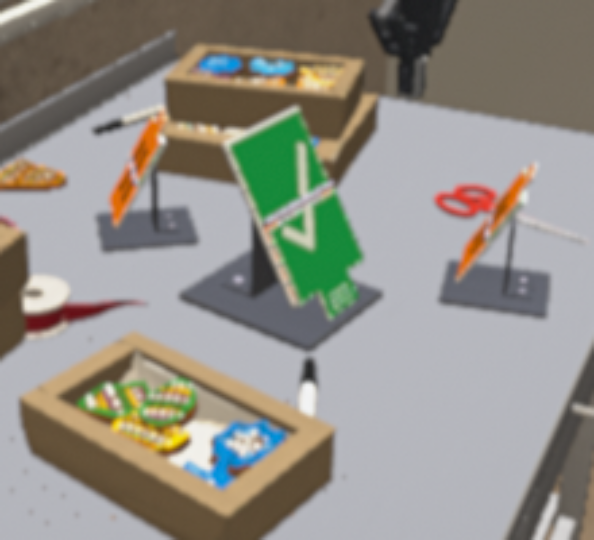

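View pics/top12.png

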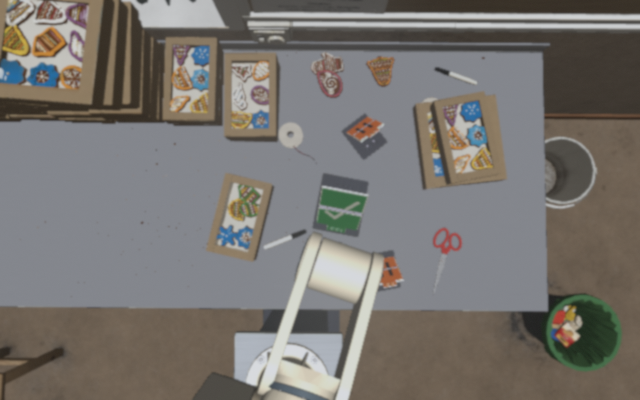

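The sign shows all green with the check mark (top px 342,205). The lid is flat at about 60 mm (px 240,217). The spool (290,135), scissors (445,245) and marker (285,240) are where they were, and the robot is clear.

```bash
python3 -c "
from rig import order
print(order.sign_off())"
```

```text
the job is handed in; nothing more can be done
None
```

I pushed the gift box lid shut, then flipped the big sign's flap right over so the whole sign shows green with the check mark. The job was handed in at about 15 s of the 51 s allowed. I used only the closed fingertips.

- **Lid:** I pushed it over its arc from outside, then pressed it down with about 38 N. Depth readings show the lid level at 58–60 mm across its full width, so it is shut.
- **Flap:** I pushed the tab from behind, over and down, and seated it with about 20 N. After backing off, both halves of the board measured a 29.9° tilt, so the flap lies flat.
- **Box, sign and bystanders:** the box and sign showed no visible shift. The ribbon spool, scissors and marker are where they started in the top view. The arm stopped well clear of everything.

Part way down, the depth readings put the fingertip near the inner edge of the lid's frame. I lifted it and moved it onto the frame before pressing the lid shut. None of my last checks failed or disagreed, but the joint angles come from depth readings, and the sign-off gave no verdict.

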